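# Gauge a filling sleeve and hold it seated in the V-block

## Task

Check the longer of the two steel filling sleeves on the gauge stand: slide it along the level pin until it meets the shoulder, then draw it right off again. Then lay it along the groove of the V-block, centred over both cheeks, and press it down gently so that it bears on both sloping sides; finish while you are still holding it pressed there. Leave the short sleeve and all other things where they are.

Things in the scene. Friction and masses are not known exactly. Their poses are not given: they have to be found in the camera images.
- long_sleeve: plain steel tube lying on the table, 110 mm long, outside diameter 40 mm, open through bore of 24 mm, 0.25 kg (varies by a quarter). Origin at the middle of its axis (20 mm above the table at the start); its axis is y, both ends alike. It may have rolled, so that its x and z point anywhere across the axis.
- short_sleeve: plain steel tube lying on the table, 75 mm long, outside diameter 40 mm, thick-walled with a bore of only 12 mm (does not go on the pin). Not to be moved. Origin at the middle of its axis, axis y. It and the long sleeve may lie in either of two places.
- gauge_stand: fixed stand, origin on the table under its middle, z up: base plate 80 (x) x 90 (y) x 12 mm, screw heads to 16 mm; post 36 mm wide, y = -26 to -4 mm, top 94 mm up; shoulder disc of 36 mm diameter with its face at y = 6 mm; from it a level steel pin of 18 mm diameter points to +y, axis 80 mm up, 45 mm long (end at y = 51 mm), the last 11 mm tapering to 7 mm diameter
- pin_tip (a point): middle of the free end of the gauge pin, 80 mm above the table; axes as those of gauge_stand (y points along the pin, away from the shoulder)
- pin_home (a point): point on the pin's axis 55 mm from the shoulder face (10 mm beyond the pin's end): here lies the middle of the long sleeve when its end meets the shoulder; axes as those of gauge_stand
- v_block: fixed block, origin on the table under its middle, z up: base plate 80 (x) x 96 (y) x 12 mm, screw heads to 16 mm; two V-cheeks 15 mm thick (y = -42 to -27 and 27 to 42 mm), 68 mm wide, tops 54 mm up; between them a free gap of 54 mm where fingers can reach down round the sleeve. The level groove runs along y, has 45 degree faces and is 45 mm wide at the top
- v_seat (a point): middle of the long sleeve's axis when it is seated: 60 mm above the table, above the origin of v_block; axes as those of v_block (y along the groove)
- v_face_near: the two cheek halves on the v_block's -x side of the groove, rigid, ground smooth (friction about 0.2, so that a sleeve pushed down slides to the middle); origin as v_block. The sleeve's weight alone gives about 1.7 N on each side; a push of 15 N down adds some 10 N on each. A sideways pull by the gripper takes load off one side
- v_face_far: the same on the v_block's +x side of the groove; origin as v_block
- marker: marker pen lying on the table, 131 x 18 mm, loose bystander; origin at the middle of its underside
- nozzle_1: upright steel piping nozzle, a cone 27 mm wide and 36 mm high, loose bystander; origin under its middle
- nozzle_3: upright steel piping nozzle, a cone 30 mm wide and 40 mm high, loose bystander; origin under its middle
- ring_cutter: steel ring cutter, 53 mm wide, 26 mm high, loose bystander; origin under its middle
Things that resemble listed ones, but are neither listed nor needed, are in the scene too. Leave any purple look-alike of the long_sleeve alone.

How it is judged (in metres and radians):
On the way, in this order (a step that is already met when the one before it is completed fails the run):
1. the long sleeve is on the gauge pin, its end at the shoulder (middle within 7 mm of pin_home) (distance between long_sleeve and pin_home below 0.007 m and angle between the y axis of long_sleeve and the y axis of pin_home, either way round below 0.15 rad), for 0.2 s.
2. the long sleeve is drawn off the pin again and clear of it (distance between long_sleeve and pin_home above 0.06 m), for 0.1 s.
At the end, for the whole second after the job is handed in: the long sleeve lies along the groove of the V-block (middle within 10 mm of v_seat along the groove, within 3 mm across and in height, axis within 0.06 rad), the fingers still hold or press it, and it bears on each side of the V with more than 3.5 N (about twice its own weight's share), at rest (horizontal distance between long_sleeve and v_seat below 0.01 m and x of long_sleeve in the frame of v_seat between -0.003 and 0.003 m and z of long_sleeve in the frame of v_seat between -0.003 and 0.003 m and angle between the y axis of long_sleeve and the y axis of v_seat, either way round below 0.06 rad and contact force between long_sleeve and v_face_near above 3.5 N and contact force between long_sleeve and v_face_far above 3.5 N and contact force between the fingers and long_sleeve above 2 N and linear speed of long_sleeve below 0.02 m/s); the arm keeps its last pose, push and grip.
It fails at once if the sleeve is pressed or banged on a side of the V with more than 60 N (contact force between long_sleeve and v_face_near above 60 N or contact force between long_sleeve and v_face_far above 60 N).
It fails at once if the short sleeve or a loose bystander (marker, nozzles, ring cutter) is moved by more than 30 mm (distance of any of short_sleeve, marker, nozzle_1, nozzle_3, ring_cutter from where it was at the start of the episode above 0.03 m).
It also fails if it takes over 54 s, if anything falls off the work surface, if the arm or the gripper's body presses on something with over 40 N, if the wrist force passes 120 N, or if a joint passes its speed limit or range.

## Robot

A 7-joint arm with a two-finger parallel gripper is mounted at the origin on a cart in front of the work surface, level with it; the furniture and walls round the work are solid. World frame = base frame: x ahead of the robot, y to its left, z up, the work surface at z = 0. Lengths are in mm, angles in rad, forces in N, time in s.
With the tool pointing down it reaches from about 400 to 875 mm from the base axis. Payload 4.4 kg.
Tool frame: the origin (TCP) lies between the finger pads; the fingertips stand ctrl.finger_overhang ahead of it and the grasp point (between the pads) lies 11 mm behind it (ctrl.finger_overhang is the distance from the TCP to the fingertips, in mm); z points along the fingers, y is the direction in which the jaws open and shut (so a half turn about z gives the same grasp; the last joint's range is limited). The gripper opens to 85 mm and grips with 20 to 120 N. Pads are 22 mm wide; open, the fingers measure 114 mm over their backs; the gripper's body (76 mm by 85 mm) begins 54 mm behind the grasp point. The pads swing forward as they close: fully open they stand 13 mm farther back than shut.
Start: joints at [1.091, 0.628, 0.038, 1.517, -0.027, 0.996, -0.02], TCP at [261.387, -595.142, 239.313] pointing down, gripper open.
Joint ranges: [-3.06, 3.06], [-0.37, 2.12], [-1.25, 1.32], [0.18, 2.47], [-1.1, 4.24], [0.23, 1.98], [-2.94, 2.94]. Speed limits (rad/s): [2.57, 2.57, 3.14, 3.14, 3.14, 3.14, 3.14].

## Interface

Orientations are given as [roll, pitch, yaw] about the fixed x, y, z axes, in that order (R = Rz(yaw) Ry(pitch) Rx(roll)).
In Python, from cell import ctrl gives the robot as it stands. The module is installed in compiled form; this text tells all that it offers.
- The arm moves only by the tool step_arm, never from a script. Its argument "deltas" is a list that holds one entry, the list of rows, each a list of 7 numbers: the opening, from 0 (shut) to 1 (fully open), then the shift along the world's x, y, z in mm, then the turn, a rotation vector about the world's x, y, z in rad. In form: [[[grip, tx, ty, tz, rx, ry, rz], ...]]. A call has 1 to 10 rows; each row shifts and turns the commanded pose from where the row before left it; what a row does not reach is not made up. A row lasts 1/12 s, in which the tool goes at most 41.7 mm and 7.16 degrees, less where a joint would pass 70% of its speed; a pose out of reach is approached as far as the arm can. A call is refused whole if a number of a shift passes 41.7 or a number of a turn 0.125, either way. A call with a gripper value outside its range is refused whole. The fingers move at their own pace and stop on an object; the grip force is fixed at half the most. Time passes only in rows, so rows that do not move let the fingers close. It gives the time, the measured TCP pose, the force and the opening at its end, in the units of the state.
- ctrl.read_state(): the state, without advancing time (a new reading comes with each control period).
- ctrl.get_image(name): name is "scene" or "top"; returns (picture, depth): 420x560x3 uint8, red, green, blue; 420x560 float32, mm along the optical axis (not along the pixel's ray), 0 where there is no reading.
- ctrl.camera_info(name): a dict with "intrinsics" (3x3 intrinsics, pixels), "distortion" ([k1, k2, p1, p2, k3] as OpenCV has them; the pictures are not rectified), "rvec" (rotation vector, rad) and "tvec" (3), from world to camera coordinates, as OpenCV has them. Camera axes: x right, y down, z forward; pixel columns grow to the right and rows downward; lengths in mm; the calibration is good to about 2 mm. A picture is of the moment at which its call begins. camera_info takes no time and is no camera call.
- ctrl.finish_job(): hands the job in, once; it reports no verdict.
The state is a dict: "clock": time; "qpos": joint angles; "qd": joint speeds; "tau": joint torques, N m; "eef_pos": TCP position; "tool_rot": TCP orientation; "force": force on the tool from outside, world axes, zero at the start; "torque": the same for the moment, N m; "width": finger opening in mm.
Only numpy, scipy, OpenCV 4.12 (cv2) and the standard library are available. Lean on these libraries where they do the work, as an engineer would, in place of code of your own. Each camera call takes 0.05 s, during which the arm holds its last target.

## Working session

There is one attempt and no reset: what is moved stays moved. The work goes in short steps, Python scripts to look and compute and a tool call to move; the robot and the scene stay as the last step left them, time stands still between calls to the robot, and variables do not carry over. Pictures are saved under pics/ and viewed, and the job is handed in when it is done.

Besides the shell and the picture viewer there is one more tool, called after "Call:" by a JSON object that holds its "name" and its "arguments". step_arm: Moves the arm, as the interface text tells. Its arguments: {"type":"object","properties":{"deltas":{"type":"array"}},"required":["deltas"]}

```bash
mkdir -p pics; ls; cat > h.py <<'E'
import numpy as np,cv2
from cell import ctrl
def cam(n):
    c=ctrl.camera_info(n);K=np.array(c['intrinsics'],float);d=np.array(c['distortion'],float)
    R=cv2.Rodrigues(np.array(c['rvec'],float))[0];t=np.array(c['tvec'],float).ravel();return K,d,R,t
def ray(n,u,v):
    K,d,R,t=cam(n);p=cv2.undistortPoints(np.array([[[u,v]]],float),K,d).ravel()
    return -R.T@t, R.T@np.array([p[0],p[1],1.])
def atz(n,u,v,z):
    o,r=ray(n,u,v);return o+r*(z-o[2])/r[2]
def atd(n,u,v,dep):
    o,r=ray(n,u,v);return o+r*dep
def cloud(n,dep):
    K,d,R,t=cam(n);h,w=dep.shape
    uu,vv=np.meshgrid(np.arange(w),np.arange(h));p=cv2.undistortPoints(np.stack([uu,vv],-1).reshape(-1,1,2).astype(float),K,d).reshape(-1,2)
    P=np.c_[p,np.ones(len(p))]*dep.reshape(-1,1)
    return ((P-t)@R).reshape(h,w,3)
def proj(n,P):
    c=ctrl.camera_info(n);K,d,R,t=cam(n)
    return cv2.projectPoints(np.array(P,float).reshape(-1,1,3),np.array(c['rvec'],float),t,K,d)[0].reshape(-1,2)
E
python3 - <<'E'
from h import *
for n in ('scene','top'):
    im,d=ctrl.get_image(n);np.savez(f'{n}0.npz',im=im,d=d)
    cv2.imwrite(f'pics/{n}0.png',cv2.resize(im[:,:,::-1],(784,588),interpolation=cv2.INTER_CUBIC))
    K,dd,R,t=cam(n);print(n,-R.T@t,R[2],K[0,0])
print(ctrl.read_state(),ctrl.finger_overhang)
E
```

```text
pics
scene [ 125.8984692  -566.92453145  555.928003  ] [ 0.48944964  0.6984294  -0.52214502] 461.6078454982816
top [406.92919167  40.03393149 996.0397487 ] [ 0.18233041 -0.00934536 -0.9831929 ] 396.75865361164654
{'clock': 0.1, 'qpos': array([ 1.09120193,  0.62925029,  0.03842756,  1.51828365, -0.02700176,
        0.99630493, -0.02002188]), 'qd': array([ 0.00088584, -0.00359241,  0.00049135, -0.00153051,  0.00015976,
       -0.0002361 , -0.00084784]), 'tau': array([ 3.29380004e-03, -5.64523745e+01,  1.23078134e+00, -1.93972403e+01,
        1.13944596e-02,  5.41644826e-03, -1.79349809e-05]), 'eef_pos': array([ 261.16956063, -594.61481817,  238.4778825 ]), 'tool_rot': array([-3.13986374e+00,  6.16186355e-06,  4.13785122e-01]), 'force': array([ 0.18738781, -0.1344328 , -0.62350148]), 'torque': array([ 0.00943205, -0.01894128,  0.01201055]), 'width': 85.28859262544182} 8.0
```

View pics/scene0.png

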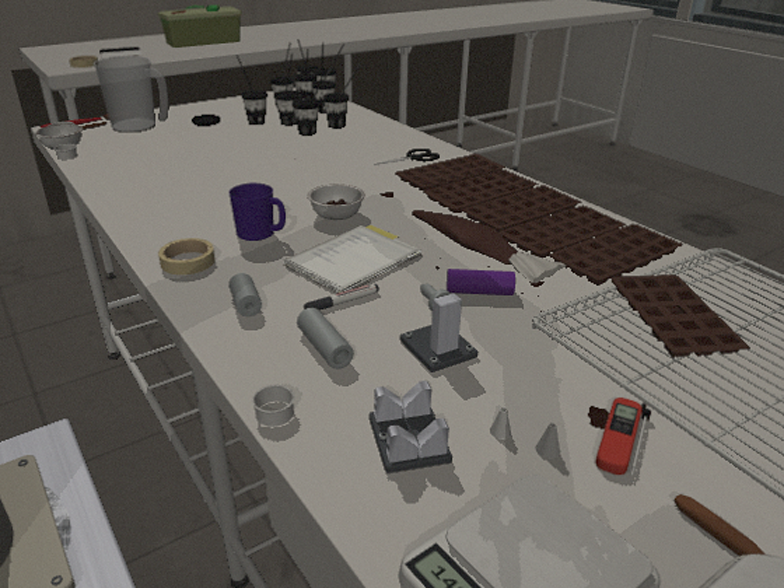

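View pics/top0.png

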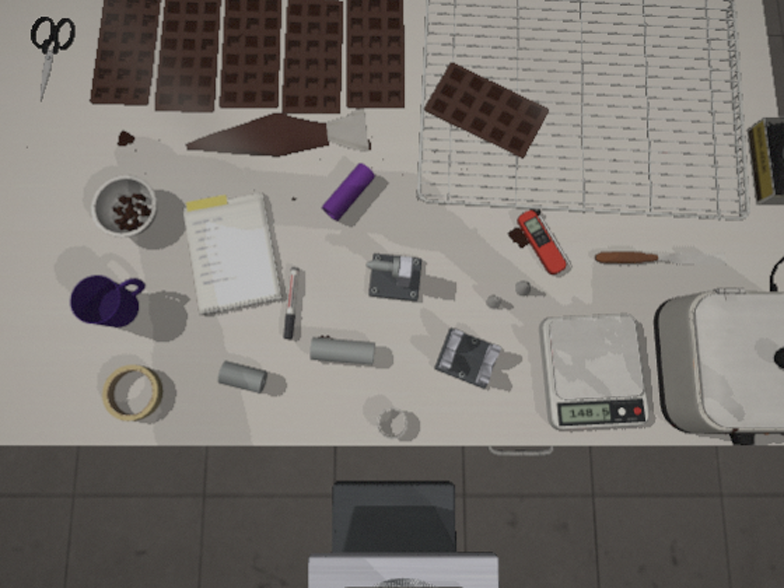

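Candidates for the long sleeve, in the top picture (784 px wide): the grey tube at (343,351), the shorter grey tube at (242,377), and the purple tube at (348,192), which is the look-alike. The grey one at (343,351) looks longest. I'll enlarge and measure it, along with the fixtures.

```bash
python3 - <<'E'
from h import *
z=np.load('top0.npz');im,d=z['im'],z['d'];C=cloud('top',d)
s=560/784
crop=im[165:290,145:375][:,:,::-1]
cv2.imwrite('pics/crop_top.png',cv2.resize(crop,None,fx=3.4,fy=3.4,interpolation=cv2.INTER_CUBIC))
z2=np.load('scene0.npz');im2,dd2=z2['im'],z2['d'];C2=cloud('scene',dd2)
cr=im2[180:345,150:350][:,:,::-1];cv2.imwrite('pics/crop_sc.png',cv2.resize(cr,None,fx=3.6,fy=3.6,interpolation=cv2.INTER_CUBIC))
for nm,(u,v) in dict(long=(343,351),short=(242,377),purple=(348,192)).items():
    c=C[int(v*s),int(u*s)];print(nm,c)
    for nn,CC in (('top',C),('sc',C2)):
        m=(np.hypot(CC[...,0]-c[0],CC[...,1]-c[1])<75)&(CC[...,2]>14)&(CC[...,2]<60)
        n_,lab=cv2.connectedComponents(m.astype(np.uint8))
        P=CC[m];P=P[:,:3]
        q=P[P[:,2]>32] ; mu=q.mean(0);w,V=np.linalg.eigh(np.cov(q[:,:2].T));a=V[:,1];t=(P[:,:2]-mu[:2])@a
        print(nn,len(P),mu,'zmax',np.percentile(P[:,2],98),'ang',np.arctan2(a[1],a[0]),'ext',np.percentile(t,[0,1,99,100]))
E
```

```text
long [493.20301481 104.86648338  39.65820312]
top 741 [494.09071024 107.94846464  38.6986346 ] zmax 43.82655083996769 ang 1.4941525753464195 ext [-54.85205561 -54.29169129  54.08750552  55.00032351]
sc 816 [487.9914695  101.22811491  38.45062738] zmax 42.364738257401235 ang 1.50749571089644 ext [-51.57518276 -49.64208913  59.75459963  63.29235628]
short [447.40412321 277.76637708  40.90923701]
top 550 [449.13772379 279.2653183   38.75432824] zmax 43.7128052148014 ang 1.3286613915510923 ext [-37.1142405  -36.4725706   37.30753476  38.51172093]
sc 472 [443.80083485 273.56503858  38.41330559] zmax 42.83617310785829 ang 1.3604098715291837 ext [-33.18165493 -32.6857951   42.99724981  45.36023267]
purple [781.09418004 101.92845978  37.36213884]
top 662 [787.17678254 101.19031009  38.92264841] zmax 44.03576025126196 ang 2.475250061581525 ext [-54.73721211 -53.68992007  54.23300524  54.9103732 ]
sc 755 [781.11562566  95.79426408  38.24471804] zmax 42.534767769161384 ang 2.4645359416931183 ext [-55.27194841 -53.68637043  54.46534615  55.04018405]
```

View pics/crop_top.png

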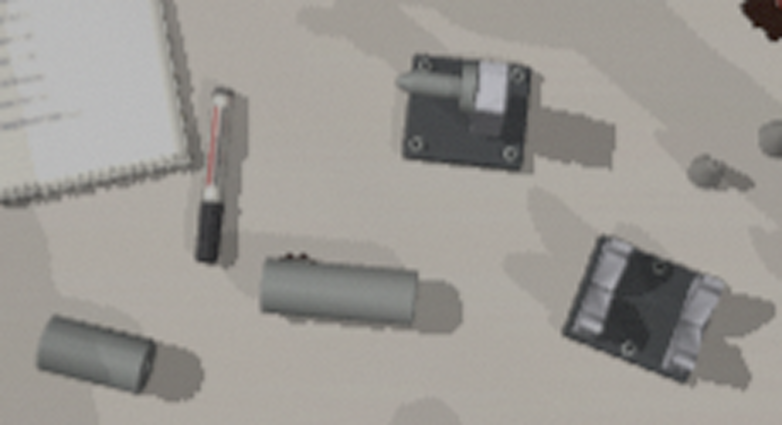

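View pics/crop_sc.png

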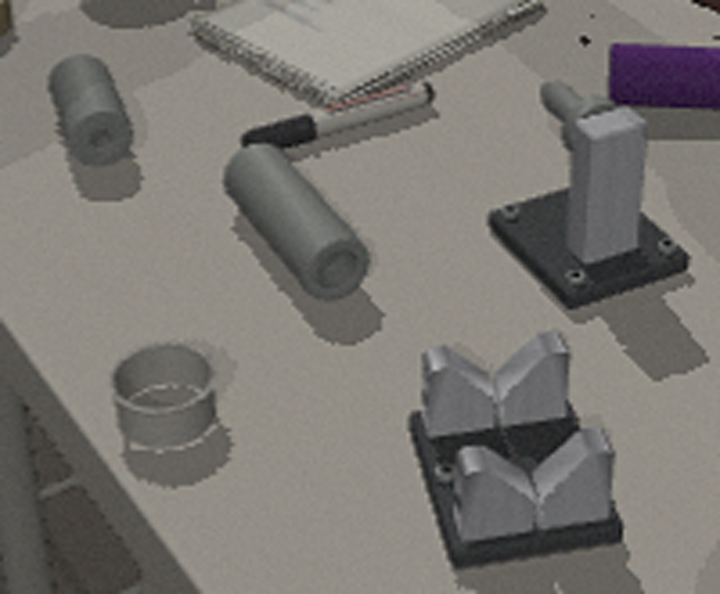

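The tube at (343,351) is grey and 110 mm long with a wide bore, so it's the long sleeve. The one at (242,377) is 75 mm long with a small bore, so it's the short sleeve, and the purple one is the decoy. Next I'll locate the fixtures.

```bash
cat > fit.py <<'E'
from h import *
from scipy.optimize import minimize
def boxes(name):
    if name=='stand':
        b=[(-40,40,-45,45,0,12),(-18,18,-26,-4,12,94)]
    else:
        b=[(-40,40,-48,48,0,12)]
    return b
def sdf_box(P,b):
    c=np.array([(b[0]+b[1])/2,(b[2]+b[3])/2,(b[4]+b[5])/2]);h=np.array([(b[1]-b[0])/2,(b[3]-b[2])/2,(b[5]-b[4])/2])
    q=np.abs(P-c)-h
    return np.linalg.norm(np.maximum(q,0),axis=1)+np.minimum(q.max(1),0)
def sdf(P,name):
    d=[sdf_box(P,b) for b in boxes(name)]
    x,y,z=P.T
    if name=='stand':
        r=np.hypot(x,z-80)
        d.append(np.maximum(r-18,np.abs(y-1)-5))
        rr=np.where(y<40,9,9-5.5*(y-40)/11)
        d.append(np.maximum(r-rr,np.maximum(y-51,6-y)))
    else:
        for s in (-1,1):
            bx=sdf_box(P,(-34,34,min(s*27,s*42),max(s*27,s*42),12,54))
            # groove: faces 45deg, apex z=54-22.5
            g=(z-31.5-np.abs(x))/np.sqrt(2)
            d.append(np.maximum(bx,g))
    return np.min(d,axis=0)
def fit(P,name,x0):
    def T(p,P):
        c,s=np.cos(p[2]),np.sin(p[2]);Q=P-np.array([p[0],p[1],p[3]])
        return np.c_[c*Q[:,0]+s*Q[:,1],-s*Q[:,0]+c*Q[:,1],Q[:,2]]
    f=lambda p:np.mean(np.minimum(np.abs(sdf(T(p,P),name)),6)**1.0)
    best=min((minimize(f,[x0[0],x0[1],y,0],method='Nelder-Mead',options=dict(xatol=.01,fatol=1e-5,maxiter=3000,initial_simplex=np.array([[x0[0],x0[1],y,0]]+[[x0[0]+8*(i==0),x0[1]+8*(i==1),y+.15*(i==2),2*(i==3)] for i in range(4)]))) for y in x0[2]),key=lambda r:r.fun)
    return best.x,best.fun
E
python3 - <<'E'
from fit import *
Cs={n:cloud(n,np.load(n+'0.npz')['d']) for n in('top','scene')}
s=560/784
for nm,(u,v),yaws in (('stand',(393,280),(-.3,0,.3)),('v',(470,358),(-.6,-.3,0,.3))):
    c=Cs['top'][int(v*s),int(u*s)];print(nm,c)
    allP=[]
    for n,C in Cs.items():
        m=(np.hypot(C[...,0]-c[0],C[...,1]-c[1])<68)&(C[...,2]>7);P=C[m];allP.append(P)
        print(n,len(P),fit(P,nm,(c[0],c[1],yaws)))
E
```

```text
stand [622.52252995  19.98735557  13.2488595 ]
top 1108 (array([ 6.31143119e+02,  1.47769710e+01, -1.03525019e-01,  1.99270205e+00]), np.float64(1.337343617918058))
scene 1714 (array([ 6.28782600e+02,  1.53394909e+01, -1.06537492e-01,  1.96150014e+00]), np.float64(0.8547393161967916))
v [ 483.64746125 -115.857842     14.7867406 ]
top 1262 (array([ 4.84249499e+02, -1.12311744e+02, -3.74959981e-01,  1.70503243e+00]), np.float64(1.2082652729325183))
scene 2663 (array([ 4.81930429e+02, -1.12684221e+02, -3.77496671e-01,  1.64399439e+00]), np.float64(0.7424898809673628))
```

```bash
python3 - <<'E'
from fit import *
from scipy.optimize import least_squares
Cs={n:cloud(n,np.load(n+'0.npz')['d']) for n in('top','scene')}
for n,C in Cs.items():
    m=(np.hypot(C[...,0]-494,C[...,1]-108)<70)&(C[...,2]>8)&(C[...,2]<55);P=C[m]
    def sd(p,P,hz=20):
        a=np.array([np.cos(p[2]),np.sin(p[2])]);D=P[:,:2]-p[:2];t=D@a;r=np.hypot(D@[-a[1],a[0]],P[:,2]-20-p[3]);
        q=np.c_[r-20,np.abs(t)-55];q=q
        return np.linalg.norm(np.maximum(q,0),axis=1)+np.minimum(q.max(1),0)
    f=lambda p:np.mean(np.minimum(abs(sd(p,P)),6))
    r=minimize(f,[494,108,1.5,1],method='Nelder-Mead',options=dict(maxiter=3000,xatol=.01,fatol=1e-6,initial_simplex=[[494,108,1.5,1],[500,108,1.5,1],[494,114,1.5,1],[494,108,1.6,1],[494,108,1.5,3]]));print(n,r.x,r.fun,len(P))
C=Cs['top']
for y0 in range(-480,320,80):
    print(y0,[int(C[...,2][(C[...,1]>=y0)&(C[...,1]<y0+80)&(C[...,0]>=x0)&(C[...,0]<x0+100)].max(initial=-1)) for x0 in range(300,900,100)])
E
```

```text
top [494.92853668 108.12447839   1.48758117   1.33110287] 1.073142947036229 742
scene [492.65214302 108.2126718    1.48995243   1.41094924] 1.125357936807725 905
-480 [124, 127, 126, 19, 35, 34]
-400 [32, 41, 41, 19, 36, 35]
-320 [33, 42, 41, 24, 34, 54]
-240 [6, 54, 39, 44, 35, 53]
-160 [6, 60, 58, 6, 33, 54]
-80 [31, 59, 49, 101, 33, 37]
0 [31, 996, 42, 102, 38, 45]
80 [6, 44, 43, 7, 47, 44]
160 [6, 40, 42, 22, 9, 41]
240 [7, 47, 18, 18, 19, 42]
```

Call:
{"name": "step_arm", "arguments": {"deltas": [[[1, 24, 30, 0, 0, 0, 0.1075], [1, 24, 30, 0, 0, 0, 0.1075], [1, 24, 30, 0, 0, 0, 0.1075], [1, 24, 30, 0, 0, 0, 0.1075], [1, 24, 30, 0, 0, 0, 0.1075], [1, 24, 30, 0, 0, 0, 0.1075], [1, 24, 30, 0, 0, 0, 0.1075], [1, 24, 30, 0, 0, 0, 0.1075], [1, 24, 30, 0, 0, 0, 0.1075], [1, 24, 30, 0, 0, 0, 0.1075]]]}}

```text
clock: 0.93
eef_pos: [502.0, -293.5, 239.1]
tool_rot: [-3.141, -0.0, 1.494]
force: [0.3, -0.7, -0.2]
width: 85.4
```

Call:
{"name": "step_arm", "arguments": {"deltas": [[[1, 0, 40, 0, 0, 0, 0], [1, 0, 40, 0, 0, 0, 0], [1, 0, 40, 0, 0, 0, 0], [1, 0, 40, 0, 0, 0, 0], [1, 0, 40, 0, 0, 0, 0], [1, 0, 40, 0, 0, 0, 0], [1, 0, 40, 0, 0, 0, 0], [1, 0, 40, 0, 0, 0, 0], [1, 0, 40, -10, 0, 0, 0], [1, 0, 40, -20, 0, 0, 0]]]}}

```text
clock: 1.77
eef_pos: [502.4, 104.8, 211.9]
tool_rot: [3.137, -0.002, 1.489]
force: [1.3, 0.7, 0.5]
width: 85.0
```

Call:
{"name": "step_arm", "arguments": {"deltas": [[[1, -6, 0, -30, 0, 0, 0], [1, 0, 0, -30, 0, 0, 0], [1, 0, 0, -10, 0, 0, 0], [1, 0, 0, 0, 0, 0, 0]]]}}

```text
clock: 2.1
eef_pos: [493.4, 101.4, 138.4]
tool_rot: [-3.136, 0.002, 1.489]
force: [0.1, -0.7, -0.0]
width: 85.2
```

```bash
python3 - <<'E'
from h import *
im,d=ctrl.get_image('scene');np.savez('scene1.npz',im=im,d=d)
s=ctrl.read_state();print(s['eef_pos'],s['tool_rot'],s['qpos'])
p=s['eef_pos'];o=im[:,:,::-1].copy()
pts=[p,p+[0,0,-8],[493.8,108.2,20],[493.8+4.5,163,20],[493.8-4.5,53.4,20]]
for q in proj('scene',pts): cv2.circle(o,tuple(int(round(v)) for v in q),1,(0,0,255),-1);print(q)
cv2.imwrite('pics/s1.png',cv2.resize(o[100:330,100:380],None,fx=2.6,fy=2.6,interpolation=cv2.INTER_CUBIC))
E
```

```text
[494.92592169 101.58992264 140.01426288] [-3.13933505e+00  9.37554296e-04  1.48821408e+00] [-0.08508047  0.58226959 -0.25334693  2.00598224  0.25221158  0.58532189
 -0.59255678]
[231.54319261 189.67153016]
[231.6991216 193.4045561]
[231.60788794 240.75098539]
[220.38886008 227.62596783]
[243.85023904 255.06704159]
```

View pics/s1.png

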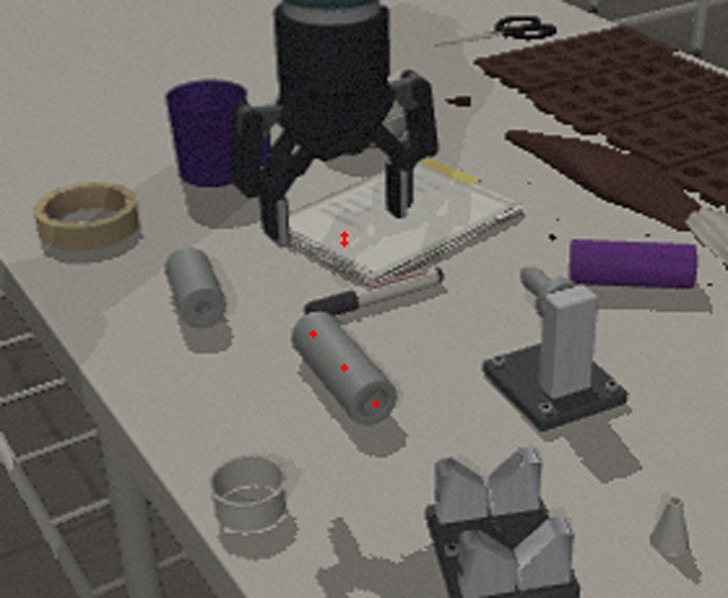

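Call:
{"name": "step_arm", "arguments": {"deltas": [[[1, -1, 6.7, -30, 0, 0, 0], [1, 0, 0, -30, 0, 0, 0], [1, 0, 0, -30, 0, 0, 0], [1, 0, 0, -20, 0, 0, 0], [1, 0, 0, -12, 0, 0, 0], [1, 0, 0, -7, 0, 0, 0], [1, 0, 0, 0, 0, 0, 0], [1, 0, 0, 0, 0, 0, 0]]]}}

```text
clock: 2.82
eef_pos: [495.6, 108.7, 12.8]
tool_rot: [3.14, -0.001, 1.488]
force: [0.2, -0.1, 0.8]
width: 85.5
```

Call:
{"name": "step_arm", "arguments": {"deltas": [[[0.6, -1, 0, -1, 0, 0, 0], [0.45, 0, 0, 0, 0, 0, 0], [0.3, 0, 0, 0, 0, 0, 0], [0.1, 0, 0, 0, 0, 0, 0], [0, 0, 0, 0, 0, 0, 0], [0, 0, 0, 0, 0, 0, 0], [0, 0, 0, 0, 0, 0, 0], [0, 0, 0, 0, 0, 0, 0]]]}}

```text
clock: 3.48
eef_pos: [493.8, 108.9, 11.6]
tool_rot: [3.14, -0.0, 1.489]
force: [-1.2, -1.5, 7.1]
width: 38.0
```

```bash
python3 - <<'E'
from h import *
for n in('scene','top'):
    im,d=ctrl.get_image(n);np.savez(n+'2.npz',im=im,d=d)
    o=im[:,:,::-1]
    c=o[130:330,130:330] if n=='scene' else o[170:300,170:360]
    cv2.imwrite(f'pics/{n}2.png',cv2.resize(c,None,fx=2.9,fy=2.9,interpolation=cv2.INTER_CUBIC))
s=ctrl.read_state();print(s['clock'],s['eef_pos'],s['tool_rot'],s['force'],s['torque'],s['width'])
E
```

```text
3.5833 [493.78923103 108.85233252  11.60889401] [ 3.14044378e+00 -1.73875419e-04  1.48861293e+00] [-0.37636306 -0.29306919  7.08502991] [-0.07682335  0.18281797 -0.05974766] 38.31942210319454
```

View pics/scene2.png

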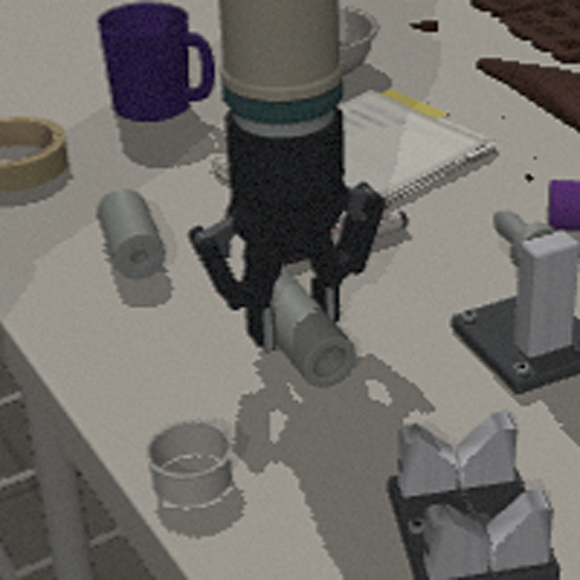

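Call:
{"name": "step_arm", "arguments": {"deltas": [[[0, 0, 0, 8, 0, 0, 0], [0, 0, 0, 17, 0, 0, 0], [0, 0, 0, 25, 0, 0, 0], [0, 10, 5, 20, 0, 0, 0], [0, 25, 6, 10, 0, 0, -0.01], [0, 30, 7, 0, 0, 0, -0.013], [0, 30, 7, 0, 0, 0, 0], [0, 30, 6, 0, 0, 0, 0], [0, 24, 6, 0, 0, 0, 0], [0, 0, 0, 0, 0, 0, 0]]]}}

```text
clock: 4.42
eef_pos: [647.6, 147.1, 91.3]
tool_rot: [3.135, -0.003, 1.465]
force: [1.6, 0.2, -2.5]
width: 38.3
```

Call:
{"name": "step_arm", "arguments": {"deltas": [[[0, 0, 0, 0, 0, 0, 0], [0, 0, 0, -10, 0, 0, 0], [0, 0, 0, -10, 0, 0, 0], [0, 0, 0, 0, 0, 0, 0], [0, 0, 0, 0, 0, 0, 0], [0, 0, 0, 0, 0, 0, 0]]]}}

```text
clock: 4.92
eef_pos: [641.8, 145.7, 70.4]
tool_rot: [-3.141, 0.0, 1.466]
force: [-0.0, -0.2, -3.6]
width: 38.1
```

```bash
python3 - <<'E'
from h import *
s=ctrl.read_state();print(s['clock'],s['eef_pos'],s['tool_rot'],s['force'],s['torque'],s['width'])
for n in('scene','top'):
    im,d=ctrl.get_image(n);np.savez(n+'3.npz',im=im,d=d)
    o=im[:,:,::-1]
    c=o[100:280,200:400] if n=='scene' else o[130:240,180:330]
    cv2.imwrite(f'pics/{n}3.png',cv2.resize(c,None,fx=4,fy=4,interpolation=cv2.INTER_CUBIC))
s=ctrl.read_state();print(s['clock'],s['eef_pos'],s['tool_rot'],s['force'],s['torque'],s['width'])
E
```

```text
4.9167 [641.79364323 145.73974714  70.41101407] [-3.14073446e+00  3.02541254e-04  1.46598443e+00] [-0.03345295 -0.23354706 -3.55823313] [-0.03173491 -0.06942517  0.0243664 ] 38.07958772795795
5.0167 [642.46362451 145.883286    71.00973657] [ 3.14116860e+00 -2.00640199e-04  1.46579523e+00] [ 0.24054255  0.04155289 -1.97798651] [ 0.03399145 -0.03771324 -0.02965655] 38.28860563979664
```

View pics/scene3.png

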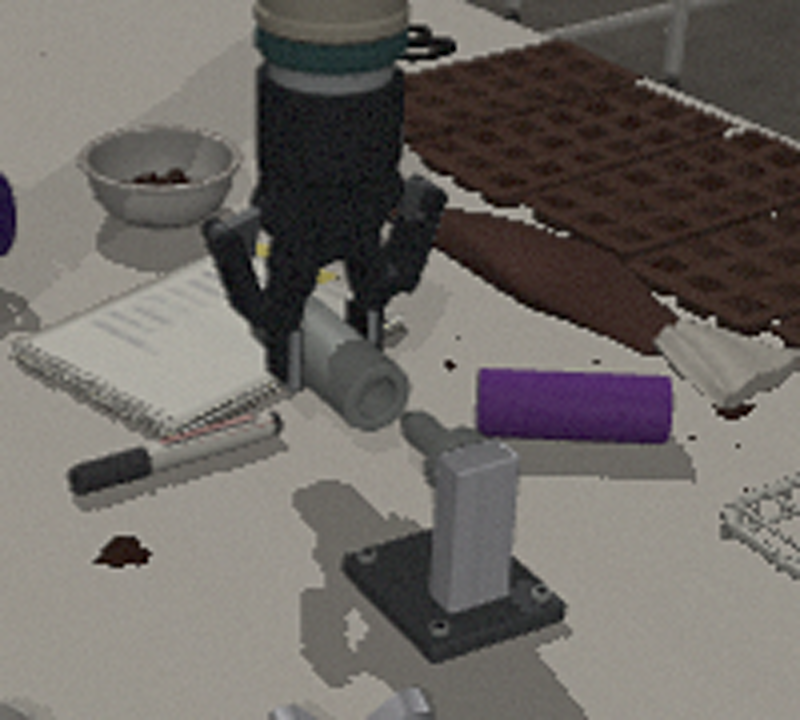

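View pics/top3.png

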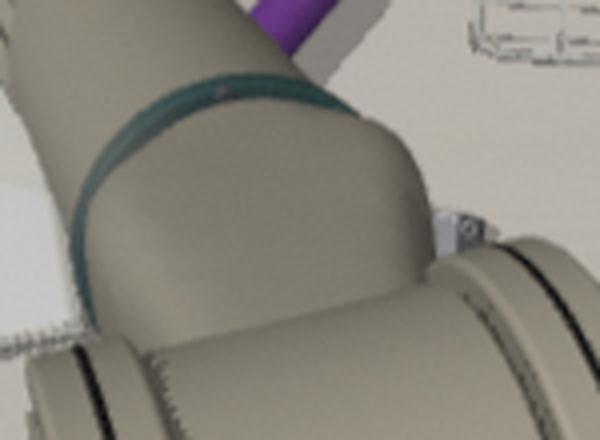

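The sleeve sits level in the grip, with its near end at about (375,400) in the crop. The pin tip is at (410,425). The arm blocks the top view, so I'll compare the sleeve and pin axes in the scene camera alone.

```bash
cat > rel.py <<'E'
from fit import *
import sys
def cyl(P,p0,R,L=None):
    # p: x0,z0 at yref, slopes dx/dy, dz/dy
    yref=p0[4]
    def f(p):
        a=np.array([p[2],1,p[3]]);a/=np.linalg.norm(a);D=P-np.array([p[0],yref,p[1]])
        return np.linalg.norm(np.cross(D,a),axis=1)-R
    from scipy.optimize import least_squares
    r=least_squares(f,p0[:4],loss='soft_l1',f_scale=1.0);return r.x,np.abs(f(r.x)).mean(),len(P)
def run(f):
    C=cloud('scene',np.load(f)['d']);e=ctrl.read_state()['eef_pos']
    a=np.array([.1045,.9945]);D=C[...,:2]-e[:2];t=D@a;w=D@np.array([a[1],-a[0]]);z=C[...,2]-e[2]-8.4
    m=(t<-14)&(t>-52)&(np.hypot(w,z)<27)&(np.hypot(w,z)>14)
    print('sleeve near half, at y=100:',cyl(C[m],[e[0]+(100-e[1])*.105,80,.105,0,100],20))
    vv,uu=np.nonzero(m);print('px',uu.min(),uu.max(),vv.min(),vv.max(), 'end t',np.percentile(t[(t>-70)&(t<0)&(np.hypot(w,z)<27)],[0,1,3]))
if __name__=='__main__':
    C=cloud('scene',np.load('scene0.npz')['d'])
    c,s=np.cos(-.105),np.sin(-.105);D=C-np.array([629.5,15.1,0]);x=c*D[...,0]+s*D[...,1];y=-s*D[...,0]+c*D[...,1]
    m=(y>9)&(y<38)&(np.hypot(x,C[...,2]-82)<14)
    print('pin at y=40:',cyl(C[m],[633,81,.105,0,40],9))
    run(sys.argv[1])
E
python3 rel.py scene3.npz
```

```text
pin at y=40: (array([6.31094372e+02, 8.18984377e+01, 1.52710405e-01, 3.23733407e-02]), np.float64(0.6804333956069616), 73)
sleeve near half, at y=100: (array([6.36095601e+02, 8.03066703e+01, 1.03945909e-01, 6.49411923e-03]), np.float64(0.7595991383483082), 223)
px 276 299 182 204 end t [-59.70040091 -58.18720169 -57.51265227]
```

Call:
{"name": "step_arm", "arguments": {"deltas": [[[0, 1.4, 0, 1, 0, 0, 0], [0, -1, -10, 0, 0, 0, 0], [0, -1, -10, 0, 0, 0, 0], [0, -0.8, -8, 0, 0, 0, 0], [0, -0.6, -6, 0, 0, 0, 0], [0, 0, 0, 0, 0, 0, 0], [0, 0, 0, 0, 0, 0, 0]]]}}

```text
clock: 5.6
eef_pos: [640.5, 110.8, 71.7]
tool_rot: [3.142, 0.0, 1.464]
force: [0.4, 0.5, -2.8]
width: 37.8
```

```bash
python3 - <<'E'
from h import *
im,d=ctrl.get_image('scene');np.savez('scene4.npz',im=im,d=d)
o=im[:,:,::-1]
cv2.imwrite('pics/scene4.png',cv2.resize(o[150:250,240:360],None,fx=6,fy=6,interpolation=cv2.INTER_CUBIC))
s=ctrl.read_state();print(s['clock'],s['eef_pos'],s['tool_rot'],s['force'],s['torque'],s['width'])
E
```

```text
5.65 [640.49942528 111.86806719  71.78065388] [ 3.14139312e+00 -7.04433188e-04  1.46527157e+00] [ 0.13747859  0.46445264 -2.29137463] [ 0.00964242 -0.00564507 -0.01083086] 38.22235713952158
```

View pics/scene4.png

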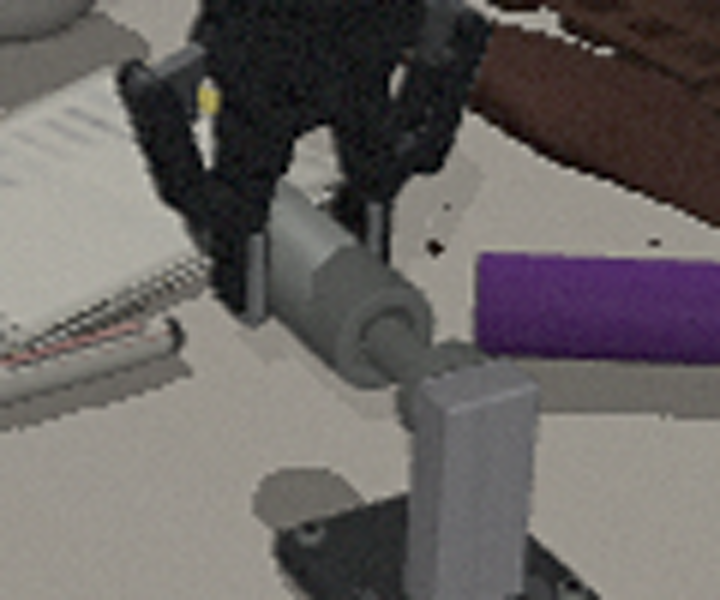

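Call:
{"name": "step_arm", "arguments": {"deltas": [[[0, -0.5, -5, 0, 0, 0, 0], [0, -0.6, -6, 0, 0, 0, 0], [0, -0.6, -6, 0, 0, 0, 0], [0, -0.6, -6, 0, 0, 0, 0], [0, -0.4, -4, 0, 0, 0, 0], [0, 0, 0, 0, 0, 0, 0], [0, 0, 0, 0, 0, 0, 0]]]}}

```text
clock: 6.23
eef_pos: [637.7, 84.3, 71.7]
tool_rot: [3.142, -0.0, 1.465]
force: [-1.0, 1.0, -3.0]
width: 38.1
```

Call:
{"name": "step_arm", "arguments": {"deltas": [[[0, -0.2, -2, 0, 0, 0, 0], [0, -0.2, -2, 0, 0, 0, 0], [0, -0.2, -2, 0, 0, 0, 0], [0, 0, -1, 0, 0, 0, 0], [0, 0, 0, 0, 0, 0, 0], [0, 0, 0, 0, 0, 0, 0]]]}}

```text
clock: 6.73
eef_pos: [637.1, 77.8, 71.7]
tool_rot: [3.142, -0.0, 1.466]
force: [-0.2, 0.1, -3.9]
width: 37.9
```

Call:
{"name": "step_arm", "arguments": {"deltas": [[[0, -0.1, -1, 0, 0, 0, 0], [0, 0, -0.8, 0, 0, 0, 0], [0, 0, 0, 0, 0, 0, 0]]]}}

```text
clock: 6.98
eef_pos: [637.0, 76.7, 71.7]
tool_rot: [3.142, -0.001, 1.466]
force: [0.1, 0.7, -2.9]
width: 38.0
```

Call:
{"name": "step_arm", "arguments": {"deltas": [[[0, -0.1, -1, 0, 0, 0, 0], [0, 0, 0, 0, 0, 0, 0], [0, 0, 0, 0, 0, 0, 0]]]}}

```text
clock: 7.23
eef_pos: [637.0, 76.7, 71.7]
tool_rot: [3.141, -0.002, 1.467]
force: [0.5, 5.6, -3.5]
width: 37.6
```

Call:
{"name": "step_arm", "arguments": {"deltas": [[[0, -0.1, -1, 0, 0, 0, 0], [0, 0, 0, 0, 0, 0, 0], [0, 0, 0, 0, 0, 0, 0]]]}}

```text
clock: 7.48
eef_pos: [637.0, 76.7, 71.8]
tool_rot: [3.141, -0.003, 1.467]
force: [-0.6, 7.2, -3.8]
width: 38.1
```

```bash
python3 - <<'E'
from h import *
im,d=ctrl.get_image('scene');np.savez('scene5.npz',im=im,d=d)
o=im[:,:,::-1]
cv2.imwrite('pics/scene5.png',cv2.resize(o[150:250,240:360],None,fx=6,fy=6,interpolation=cv2.INTER_CUBIC))
s=ctrl.read_state();print(s['clock'],s['eef_pos'],s['tool_rot'],s['force'],s['torque'],s['width'])
E
```

```text
7.5333 [636.97971394  76.70614382  71.82686185] [ 3.14102949 -0.00331963  1.46716947] [-0.10778925  7.74177335 -5.49749354] [ 1.37861723 -0.08093887 -0.02202638] 38.39823853336269
```

View pics/scene5.png

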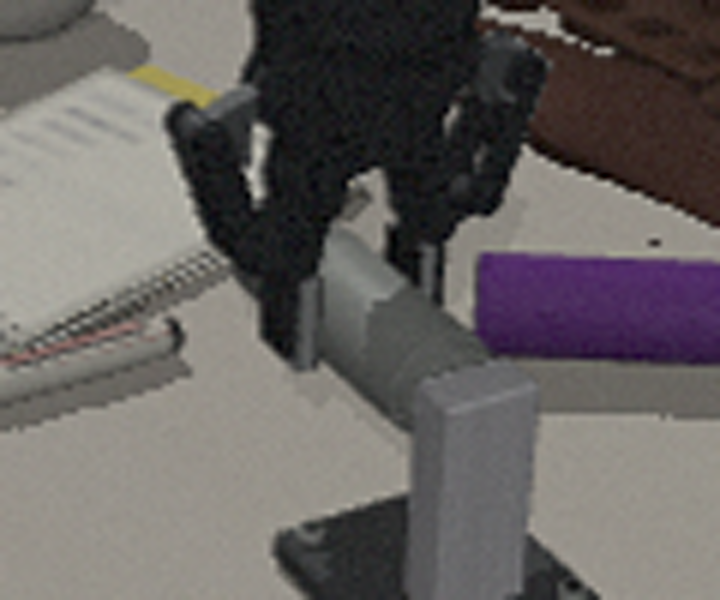

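The arm stalled at y = 76.7 while the force along the pin rose to 7.7 N, and the picture shows the sleeve end flush at the disc. It's on the shoulder, so I'll draw it off.

Call:
{"name": "step_arm", "arguments": {"deltas": [[[0, 0.3, 3, 0, 0, 0, 0], [0, 0.8, 8, 0, 0, 0, 0], [0, 1.2, 12, 0, 0, 0, 0], [0, 1.2, 12, 0, 0, 0, 0], [0, 1.2, 12, 0, 0, 0, 0], [0, 1.2, 12, 0, 0, 0, 0], [0, 1.2, 12, 0, 0, 0, 0], [0, 1.2, 12, 0, 0, 0, 0], [0, 0.5, 5, 0, 0, 0, 0], [0, 0, 0, 0, 0, 0, 0]]]}}

```text
clock: 8.37
eef_pos: [645.4, 165.0, 71.7]
tool_rot: [3.142, -0.002, 1.469]
force: [-0.4, 0.2, -2.1]
width: 37.8
```

```bash
python3 - <<'E'
from h import *
im,d=ctrl.get_image('scene');np.savez('scene6.npz',im=im,d=d)
o=im[:,:,::-1]
cv2.imwrite('pics/scene6.png',cv2.resize(o[130:260,200:360],None,fx=4.5,fy=4.5,interpolation=cv2.INTER_CUBIC))
s=ctrl.read_state();print(s['clock'],s['eef_pos'],s['tool_rot'],s['force'],s['torque'],s['width'])
import rel;rel.run('scene6.npz')
E
```

```text
8.4167 [645.39625107 163.06512567  71.59743505] [-3.14143856e+00 -8.40376293e-05  1.46731301e+00] [-0.02904685 -0.33723521 -2.37694263] [-0.08253978 -0.04367815 -0.02328375] 38.09568818812816
sleeve near half, at y=100: (array([6.38095975e+02, 8.12654859e+01, 9.00996399e-02, 9.00710657e-03]), np.float64(0.7342035266895552), 222)
px 273 296 178 200 end t [-56.60713456 -56.00376085 -55.38310404]
```

View pics/scene6.png

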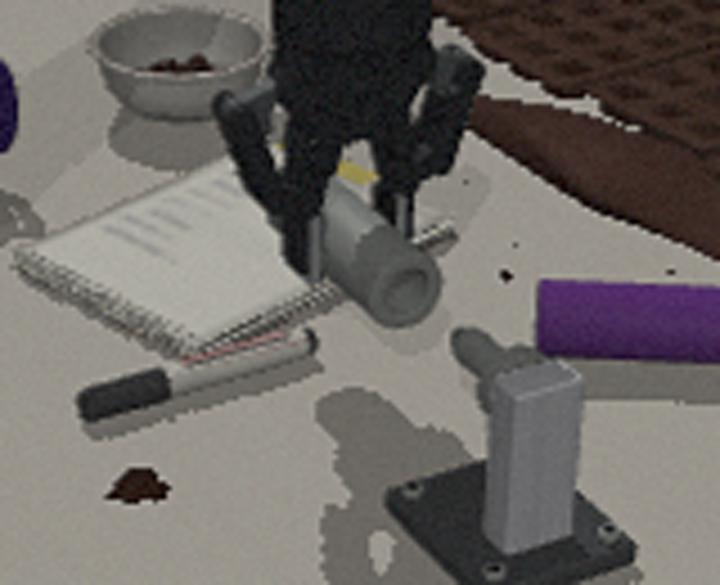

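Call:
{"name": "step_arm", "arguments": {"deltas": [[[0, 0, 0, 15, 0, 0, 0], [0, -4, -5, 25, 0, 0, 0], [0, -14, -22, 20, 0, 0, -0.04], [0, -18, -31, 0, 0, 0, -0.05], [0, -18, -31, 0, 0, 0, -0.05], [0, -18, -31, 0, 0, 0, -0.05], [0, -18, -31, 0, 0, 0, -0.05], [0, -18, -31, 0, 0, 0, -0.032], [0, -18, -31, 0, 0, 0, 0], [0, -18, -31, 0, 0, 0, 0]]]}}

```text
clock: 9.25
eef_pos: [500.2, -84.6, 132.0]
tool_rot: [3.141, 0.001, 1.192]
force: [0.5, -1.0, -3.0]
width: 37.9
```

Call:
{"name": "step_arm", "arguments": {"deltas": [[[0, -14, -22, 0, 0, 0, 0], [0, -4, -9, 0, 0, 0, 0], [0, 0, 0, 0, 0, 0, 0], [0, 0, 0, 0, 0, 0, 0], [0, 0, 0, 0, 0, 0, 0]]]}}

```text
clock: 9.67
eef_pos: [484.7, -112.0, 131.9]
tool_rot: [3.14, -0.001, 1.195]
force: [0.3, 0.7, -2.7]
width: 38.2
```

```bash
python3 - <<'E'
from h import *
s=ctrl.read_state();print(s['clock'],s['eef_pos'],s['tool_rot'],s['force'],s['torque'],s['width'])
E
```

```text
9.6667 [ 484.7184265  -111.95335809  131.93360803] [ 3.14034907e+00 -1.28277485e-03  1.19481662e+00] [ 0.32252     0.70516599 -2.71690337] [ 0.03081102  0.02588906 -0.03319499] 38.229950257010096
```

Call:
{"name": "step_arm", "arguments": {"deltas": [[[0, -1.5, -0.3, -15, 0, 0, 0], [0, 0, 0, -20, 0, 0, 0], [0, 0, 0, -15, 0, 0, 0], [0, 0, 0, -7, 0, 0, 0], [0, 0, 0, 0, 0, 0, 0], [0, 0, 0, 0, 0, 0, 0]]]}}

```text
clock: 10.17
eef_pos: [482.7, -112.3, 74.7]
tool_rot: [-3.142, -0.0, 1.196]
force: [0.0, -0.3, -2.2]
width: 38.1
```

```bash
python3 - <<'E'
from h import *
from rel import cyl
im,d=ctrl.get_image('scene');np.savez('scene7.npz',im=im,d=d)
o=im[:,:,::-1]
cv2.imwrite('pics/scene7.png',cv2.resize(o[200:350,220:380],None,fx=4,fy=4,interpolation=cv2.INTER_CUBIC))
s=ctrl.read_state();e=s['eef_pos'];print(s['clock'],e,s['tool_rot'],s['force'],s['torque'],s['width'])
C=cloud('scene',d);a=np.array([.3672,.9301]);D=C[...,:2]-e[:2];t=D@a;w=D@np.array([a[1],-a[0]]);z=C[...,2]-e[2]-8.4
m=(t<-14)&(t>-52)&(np.hypot(w,z)<27)&(np.hypot(w,z)>14)
p=cyl(C[m],[e[0],e[2]+8,.395,0,e[1]],20);print(p)
x,y,yaw=481.93,-112.68,-.3775
print('groove x at same y',x+(e[1]-y)*np.tan(-yaw), 'sleeve yaw',-np.arctan(p[0][2]))
print('end t',np.percentile(t[(t<0)&(t>-70)&(np.hypot(w,z)<24)],[0,1,3]), 'v along:',(e[:2]-[x,y])@a)
E
```

```text
10.2167 [ 482.97551795 -112.57436241   75.15011506] [ 3.14057696e+00 -6.02320074e-04  1.19503439e+00] [-0.18524248 -1.74379385 -3.37608224] [ 0.03704295 -0.00305412 -0.01219685] 38.32160000144773
(array([4.81286218e+02, 8.42370592e+01, 3.87404244e-01, 2.20582867e-03]), np.float64(0.5543096644213582), 435)
groove x at same y 481.97188707793185 sleeve yaw -0.3696010310811555
end t [-58.74834423 -57.60211838 -56.95171309] v along: 0.4821677173959589
```

View pics/scene7.png

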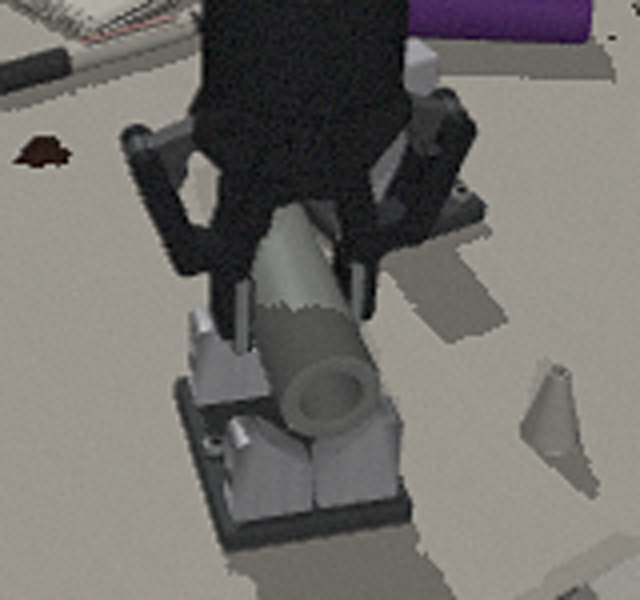

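Call:
{"name": "step_arm", "arguments": {"deltas": [[[0, 0.5, -0.2, -6, 0, 0, 0], [0, 0, 0, -6, 0, 0, 0], [0, 0, 0, -4, 0, 0, 0], [0, 0, 0, -2, 0, 0, 0], [0, 0, 0, 0, 0, 0, 0], [0, 0, 0, 0, 0, 0, 0]]]}}

```text
clock: 10.72
eef_pos: [482.5, -113.5, 56.5]
tool_rot: [-3.141, 0.0, 1.194]
force: [-1.4, 0.1, -2.4]
width: 38.0
```

Call:
{"name": "step_arm", "arguments": {"deltas": [[[0, 0, 0, -1, 0, 0, 0], [0, 0, 0, -1, 0, 0, 0], [0, 0, 0, -1, 0, 0, 0], [0, 0, 0, 0, 0, 0, 0], [0, 0, 0, 0, 0, 0, 0]]]}}

```text
clock: 11.13
eef_pos: [482.6, -113.5, 53.7]
tool_rot: [-3.142, -0.0, 1.194]
force: [0.0, 0.1, -2.9]
width: 38.2
```

Call:
{"name": "step_arm", "arguments": {"deltas": [[[0, 0, 0, -1, 0, 0, 0], [0, 0, 0, 0, 0, 0, 0], [0, 0, 0, 0, 0, 0, 0]]]}}

```text
clock: 11.38
eef_pos: [482.6, -113.5, 52.7]
tool_rot: [-3.142, -0.0, 1.194]
force: [-0.1, 1.8, -3.2]
width: 38.2
```

Call:
{"name": "step_arm", "arguments": {"deltas": [[[0, 0, 0, -1, 0, 0, 0], [0, 0, 0, 0, 0, 0, 0], [0, 0, 0, 0, 0, 0, 0]]]}}

```text
clock: 11.63
eef_pos: [482.8, -113.5, 51.7]
tool_rot: [3.141, -0.0, 1.194]
force: [0.0, -0.7, -1.9]
width: 38.0
```

Call:
{"name": "step_arm", "arguments": {"deltas": [[[0, 0, 0, -1, 0, 0, 0], [0, 0, 0, 0, 0, 0, 0], [0, 0, 0, 0, 0, 0, 0]]]}}

```text
clock: 11.88
eef_pos: [482.8, -113.5, 51.6]
tool_rot: [3.141, 0.0, 1.194]
force: [-1.9, 0.9, 8.3]
width: 38.0
```

Call:
{"name": "step_arm", "arguments": {"deltas": [[[0, 0, 0, -0.8, 0, 0, 0], [0, 0, 0, 0, 0, 0, 0], [0, 0, 0, 0, 0, 0, 0], [0, 0, 0, 0, 0, 0, 0]]]}}

```text
clock: 12.22
eef_pos: [482.8, -113.5, 51.5]
tool_rot: [3.14, 0.0, 1.194]
force: [-2.4, 0.9, 15.6]
width: 37.8
```

```bash
python3 - <<'E'
from h import *
from rel import cyl
F=[];E=[]
for i in range(4):
    im,d=ctrl.get_image('scene');s=ctrl.read_state();F.append(np.r_[s['force'],s['torque']]);E.append(s['eef_pos'])
o=im[:,:,::-1];e=np.mean(E,0)
cv2.imwrite('pics/scene8.png',cv2.resize(o[200:350,220:380],None,fx=4,fy=4,interpolation=cv2.INTER_CUBIC))
print(s['clock'],e,s['tool_rot'],s['width']);print(np.round(F,2))
f=np.mean(F,0)[:3];c,sn=np.cos(-.376),np.sin(-.376);print('in V frame x,y:',c*f[0]+sn*f[1],-sn*f[0]+c*f[1],f[2])
C=cloud('scene',d);a=np.array([.3672,.9301]);D=C[...,:2]-e[:2];t=D@a;w=D@np.array([a[1],-a[0]]);z=C[...,2]-60
m=(t<-14)&(t>-52)&(np.hypot(w,z)<24)&(np.hypot(w,z)>14)&(z>2)
p=cyl(C[m],[e[0],60,.395,0,e[1]],20);print(p)
x,y,yaw=481.93,-112.68,-.3775
print('groove x',x+(e[1]-y)*np.tan(-yaw),'sleeve yaw',-np.arctan(p[0][2]),'along',(e[:2]-[x,y])@a)
E
```

```text
12.4167 [ 482.80189035 -113.5242088    51.52011317] [3.14031028e+00 2.29425390e-04 1.19353984e+00] 38.20160910353654
[[-3.34  1.4  15.86  0.22  0.59 -0.1 ]
 [-3.01  1.49 16.22  0.17  0.68 -0.13]
 [-3.47  0.8  16.67  0.17  0.65 -0.09]
 [-3.69  0.82 16.28  0.17  0.64 -0.05]]
in V frame x,y: -3.5534455199065818 -0.1927465217376867 16.257095865338606
(array([4.81750759e+02, 6.14063881e+01, 4.00504780e-01, 7.09545875e-03]), np.float64(0.5937917070602913), 426)
groove x 481.5952570456183 sleeve yaw -0.3809414562459072 along -0.46504046475843897
```

View pics/scene8.png

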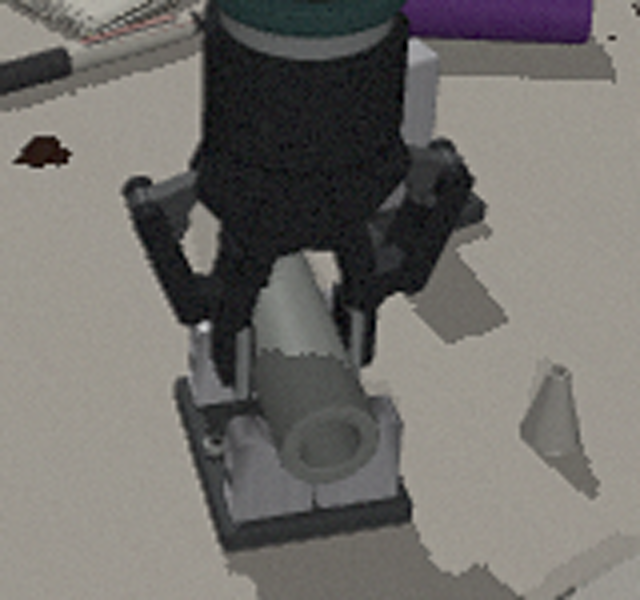

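Call:
{"name": "step_arm", "arguments": {"deltas": [[[0, -0.4, 0.1, 0, 0, 0, 0], [0, 0, 0, 0, 0, 0, 0], [0, 0, 0, 0, 0, 0, 0], [0, 0, 0, 0, 0, 0, 0], [0, 0, 0, 0, 0, 0, 0]]]}}

```text
clock: 12.83
eef_pos: [482.8, -113.5, 51.5]
tool_rot: [3.14, 0.0, 1.193]
force: [-2.2, 0.7, 15.4]
width: 38.2
```

```bash
python3 - <<'E'
from h import *
F=[]
for i in range(3):
    ctrl.get_image('scene');s=ctrl.read_state();F.append(s['force'])
f=np.mean(F,0);c,sn=np.cos(-.376),np.sin(-.376);print(s['eef_pos'],s['tool_rot'],s['width'],'V frame',c*f[0]+sn*f[1],-sn*f[0]+c*f[1],f[2])
E
```

```text
[ 482.80234318 -113.48766451   51.52641237] [3.13960304e+00 5.66140959e-06 1.19360104e+00] 38.114126095224194 V frame -2.3507548657580593 -0.07780471598303262 14.894231523877792
```

```bash
python3 - <<'E'
from h import *
print(ctrl.finish_job());s=ctrl.read_state();print(s['clock'],s['eef_pos'],s['force'],s['width'])
E
```

```text
the job is handed in; nothing more can be done
None
the job is handed in; nothing more can be done
```

I checked the long grey sleeve on the gauge pin, drew it off, and seated it in the V-block. The job was handed in at about 13 s with the gripper still pressing it down. `finish_job` gives no verdict, and no state could be read afterwards.

- **Gauge pin:** the sleeve slid on freely until the arm stalled with about 7.7 N along the pin, its end flush at the shoulder in the picture. I then drew it back about 87 mm; the picture shows it clear of the pin.
- **Position in the groove:** the sleeve axis is about 60 mm above the table. It is within about 0.5 mm of the V-block's middle along the groove and 0.2 mm across it. Its angle is within about 0.005 rad of the groove.
- **Load on the V:** the last reading was about 17.5 N downward, with 2.4 N left sideways. That works out to roughly 10.7 N on the near side and 14 N on the far side, ignoring friction. These are estimates from the wrist force; I did not measure the side contacts directly.
- **Disagreements:** the two cameras differed by about 2 mm in x. The gripper read 38 mm on the 40 mm sleeve.
- **Not checked:** the arm blocked the top camera, so I took no final measurement of the short sleeve and loose items. No contact with any of them was seen or felt.

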